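Nest the graded pantry beakers

TASK

Tidy the pantry counter by nesting the three storage beakers in size order: the medium one (green collar) inside the large one (blue collar), and the small one (orange collar), which has tipped over on its side, mouth up inside the medium one. Each must sit upright and fully home with its collar down on the rim below, the whole nest standing on the round cork mat, and the groceries and the wooden spoon must be left where they are.

Things in the scene. Friction and masses are not known exactly. Their poses are not given: they have to be found in the camera images.
- mat: round cork mat lying flat, 150 mm across and 6 mm thick, fixed to the counter; origin at the centre of its underside. The large beaker stands on it
- large: large beaker: tapered round cup (16 faint flats), white with a thick raised blue collar round its top, 0.55 kg, standing near the middle of the mat; 125 mm tall. Outside 60 mm across at the foot, 68 mm under the collar; collar 86 mm across, 30 mm high, up to the rim; mouth 60.4 mm inside. Origin at the centre of its underside, z along its axis to the mouth
- large_rim (a point): centre of the large beaker's mouth, in the plane of its rim, 125 mm along z from its origin. Inside, the mouth narrows to 51 mm at the inner floor, 119 mm below the rim
- medium: medium beaker of the same form, white with a green collar, empty, standing upright among the groceries, about 0.18 kg; 110 mm tall. Outside 49 mm across at the foot, 56 mm under the collar; collar 70 mm across, 30 mm high, up to the rim; mouth 51 mm inside. Origin at the centre of its underside, z along its axis to the mouth
- medium_rim (a point): centre of the medium beaker's mouth, in the plane of its rim, 110 mm along z from its origin. Inside, the mouth narrows to 42 mm at the inner floor, 104 mm below the rim
- medium_seat (a point): centre of the underside of the medium beaker's collar, 80 mm along z from its origin. When home, this ledge rests all round on the large rim (seat and large_rim coincide), the whole collar stands proud and the foot hangs clear of the floor
- small: small beaker of the same form, white with an orange collar, about 0.12 kg, lying on its side, mouth roughly towards the robot's left (+y); it can roll. 95 mm long. Outside 40 mm across at the foot, 46 mm under the collar; collar 56 mm across, 28 mm high, up to the rim; mouth 43 mm inside. Origin at the centre of its underside, z along its axis to the mouth
- small_seat (a point): centre of the underside of the small beaker's collar, 67 mm along z from its origin. Lying, the beaker rests on this edge and its foot's edge, so its axis rises 7 degrees towards the mouth. When home, this ledge rests on the medium rim (seat and medium_rim coincide), the whole collar standing proud. The counter around the lying beaker is free
- tin: bystander: food tin with a red label, 68 mm across, 85 mm tall; origin at the centre of its underside
- jar: bystander: amber glass jar with a brass lid, 68 mm across, 100 mm tall; origin at the centre of its underside
- tin2: bystander: low food tin with a yellow label, 74 mm across, 55 mm tall; origin at the centre of its underside
- spoon: bystander: wooden spoon lying flat, 190 mm long; origin under its middle, x along it
- carton: bystander: orange carton standing upright, 50 x 130 x 170 mm (x, y, z); origin at the centre of its underside
- oil: bystander: green glass oil bottle, 68 mm across, 190 mm tall; origin at the centre of its underside
Not all that is in view belongs to the job. What is shaped like the small but purple is not meant. What is shaped like the medium but purple is not meant.

How it is judged:
By the outcome, as a careful person would: the job done as asked, in the order asked, and still so for the second after the job is handed in, with the robot touching nothing.
It also fails if it takes over 72 s, if anything falls off the work surface, if the arm or the gripper's body presses on something with over 40 N, if the wrist force passes 120 N, or if a joint passes its speed limit or range.

ROBOT

A 7-joint arm with a two-finger parallel gripper is mounted at the origin on the work surface. World frame = base frame: x ahead of the robot, y to its left, z up, the work surface at z = 0. Lengths are in m, angles in rad, forces in N, time in s.
With the tool pointing down it reaches from about 0.425 to 1.025 m from the base axis. Payload 9.4 kg.
Tool frame: the origin (TCP) lies midway between the tips of the shut fingers; the grasp point (between the pads) lies 19 mm behind it; z points along the fingers, y is the line along which they close (so a half turn about z gives the same grasp; the last joint's range is limited). The gripper opens to 93 mm and grips with 3 to 60 N. Pads are 15 mm wide; open, the fingers measure 128 mm over their backs; the gripper's body (75 mm by 188 mm) begins 65 mm behind the grasp point.
Start: joints at [-1.221, 0.599, -0.003, 1.599, 0.002, 0.943, -0.08], TCP at [0.3, 0.66, 0.219] pointing down, gripper open.
Joint ranges: [-2.57, 2.57], [-0.35, 1.97], [-1.29, 1.29], [0.11, 2.56], [-1.05, 4.19], [0.11, 1.86], [-2.63, 2.63]. Speed limits (rad/s): [2.22, 2.22, 3.01, 3.01, 3.14, 3.14, 3.14].

INTERFACE

Orientations are given as a unit quaternion [w, x, y, z].
In Python, from rig import arm gives the robot as it stands.
- The arm moves only by the tool send_rows, never from a script. Its argument "targets" is text: rows parted by semicolons, each of 7 numbers parted by spaces: the shift along the world's x, y, z in m, then the turn, a rotation vector about the world's x, y, z in degrees, then the opening, from -1 (shut) to 1 (fully open). In form: tx ty tz rx ry rz grip; .... A call has 1 to 10 rows; each row is the pose to reach, as a shift and turn from the pose commanded when the call began; what a row does not reach only later rows make up. A row lasts 1/8 s, in which the tool goes at most 62.5 mm and 10.7 degrees, less where a joint would pass 70% of its speed; a pose out of reach is approached as far as the arm can. A call with a gripper value outside its range is refused whole. The fingers move at their own pace and stop on an object; "grip_force" is the grip in N (left out, the last holds). Time passes only in rows, so rows that repeat a pose let the fingers close. It gives the time, the measured TCP pose, the force, the opening and the grip force at its end, in the units of the state.
- arm.state(): the state, without advancing time (a new reading comes with each control period).
- arm.camera(name): name is "side" or "top"; returns a dict with "color" (480x640x3 uint8, red, green, blue), "range_z" (480x640 float32, m along the optical axis (not along the pixel's ray), 0 where there is no reading), "fx", "fy", "cx", "cy" (pixels), "position" and "rotation" of the camera in the world. Camera axes: x right, y down, z forward; pixel columns grow to the right and rows downward; lengths in m; the calibration is good to about 2 mm. A picture is of the moment at which its call begins.
- arm.close_job(): hands the job in; it is judged then, once.
The state is a dict: "clock": time; "q": joint angles; "qvel": joint speeds; "joint_efforts": joint torques, N m; "position": TCP position; "eef_rot": TCP orientation; "wrist_force": force on the tool from outside, world axes, zero at the start; "wrist_torque": the same for the moment, N m; "finger_gap": finger opening in m; "gripper_force": force on a finger pad.
Only numpy, scipy, OpenCV 4.12 (cv2) and the standard library are available. Lean on these libraries where they do the work, as an engineer would, in place of code of your own. Each camera call takes 0.05 s, during which the arm holds its last target. There are 200 camera calls.

## Working session

There is one attempt and no reset: what is moved stays moved. The work goes in short steps, Python scripts to look and compute and a tool call to move; the robot and the scene stay as the last step left them, time stands still between calls to the robot, and variables do not carry over. Pictures are saved under pics/ and viewed, at most 10 in all, crops included, and the job is handed in when it is done.

Besides the shell and the picture viewer there is one more tool, called after "Emit:" as name(argument=value, ...) on one line, values as JSON. send_rows: Moves the arm, as the interface text tells. Its arguments: {"type":"object","properties":{"targets":{"type":"string"},"grip_force":{"type":"number"}},"required":["targets"]}

```bash
mkdir -p pics; cat > h.py <<'E'
import numpy as np, cv2
from rig import arm
def shot(n,f=None):
    c=arm.camera(n)
    if f: cv2.imwrite(f,c["color"][:,:,::-1])
    return c
def cloud(c):
    z=c["range_z"]; v,u=np.mgrid[:480,:640]
    p=np.stack([(u-c["cx"])/c["fx"]*z,(v-c["cy"])/c["fy"]*z,z],-1)
    R=np.array(c["rotation"]); 
    return p@R.T+np.array(c["position"])
E
python3 - <<'E'
from h import *
for n in("top","side"):
    c=shot(n,f"pics/{n}0.png"); print(n,c["position"],np.array(c["rotation"]).round(3).tolist(),c["fx"])
    np.savez(f"{n}0.npz",color=c["color"],p=cloud(c))
s=arm.state(); print(s)
E
```

```text
top [ 0.39784415 -0.02269993  1.29497896] [-0.036, 0.707, -0.705, 0.038] 576.4067237730624Traceback (most recent call last):
  File "<stdin>", line 4, in <module>
  File "h.py", line 11, in cloud
    return p@R.T+np.array(c["position"])
           ~^~~~
ValueError: matmul: Input operand 1 has a mismatch in its core dimension 0, with gufunc signature (n?,k),(k,m?)->(n?,m?) (size 4 is different from 3)
```

```bash
cat > h.py <<'E'
import numpy as np, cv2
from scipy.spatial.transform import Rotation as Ro
from rig import arm
def shot(n,f=None):
    c=arm.camera(n)
    w,x,y,z=c["rotation"]; c["R"]=Ro.from_quat([x,y,z,w]).as_matrix()
    if f: cv2.imwrite(f,c["color"][:,:,::-1])
    return c
def cloud(c):
    z=c["range_z"]; v,u=np.mgrid[:480,:640]
    p=np.stack([(u-c["cx"])/c["fx"]*z,(v-c["cy"])/c["fy"]*z,z],-1)
    return p@c["R"].T+np.array(c["position"])
E
python3 - <<'E'
from h import *
for n in("top","side"):
    c=shot(n,f"pics/{n}0.png"); print(n,c["position"],c["R"].round(3).tolist(),c["fx"])
    np.savez(f"{n}0.npz",color=c["color"],p=cloud(c))
s=arm.state(); print(s)
E
```

```text
top [ 0.39784415 -0.02269993  1.29497896] [[0.002, -0.994, 0.105], [-1.0, -0.002, -0.003], [0.003, -0.105, -0.994]] 576.4067237730624
side [ 0.31030439 -1.19846776  0.98037423] [[0.982, -0.12, 0.142], [-0.186, -0.584, 0.79], [-0.012, -0.803, -0.596]] 623.4378855535564
{'clock': 0.15, 'q': array([-1.22069   ,  0.59993294, -0.0025503 ,  1.59996474,  0.00181416,
        0.94288701, -0.07981634]), 'qvel': array([ 0.00072452, -0.00434009, -0.00038354, -0.00164094,  0.0007577 ,
        0.0002517 , -0.00171415]), 'joint_efforts': array([ 1.19636901e-03, -7.65582919e+01,  1.49820708e+00, -2.52567065e+01,
       -5.23814885e-02,  1.47604547e-02,  1.06037166e-04]), 'position': array([0.29997763, 0.65961612, 0.21795767]), 'eef_rot': array([-6.58417814e-05,  2.11759640e-01,  9.77321595e-01, -5.91387524e-04]), 'wrist_force': array([ 0.03598345, -0.88596708,  0.06431331]), 'wrist_torque': array([ 0.00746219,  0.00902101, -0.04307569]), 'gripper_force': 0.0, 'finger_gap': 0.09321936881190244}
```

View pics/top0.png

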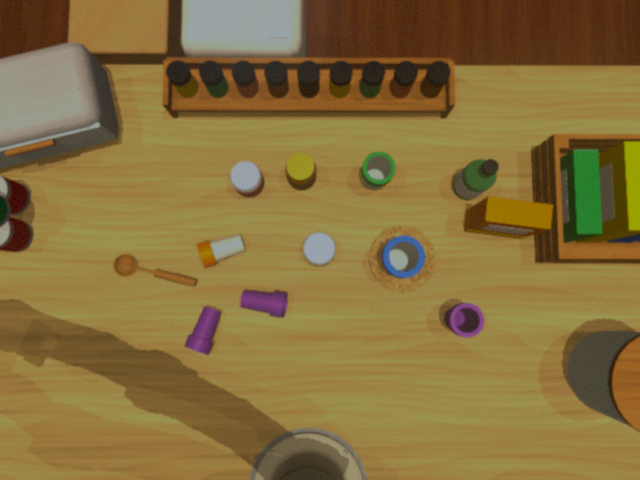

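View pics/side0.png

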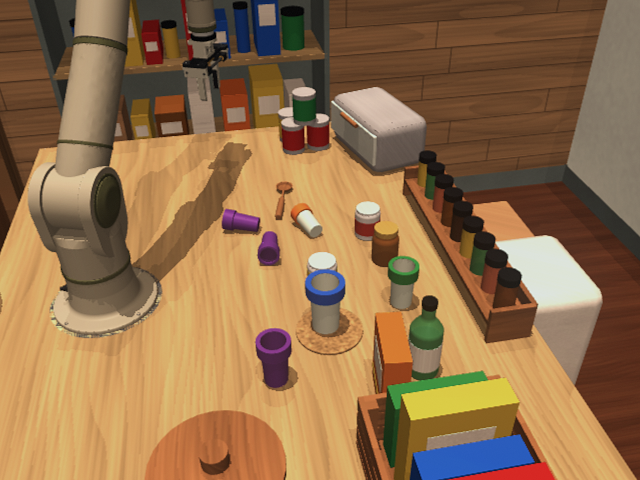

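The top view shows the large beaker (blue) at (403,257) on the mat, the medium (green) at (378,168) and the small (orange) lying at (220,250). The look-alikes are purple: two lying at (263,302) and (205,330), and one standing at (465,320). Their colours rule them out. I'll confirm in one crop and measure.

```bash
cat >> h.py <<'E'
HUE={"blue":(100,125),"green":(45,80),"orange":(5,18),"mat":(8,20)}
def mask(c,n,box,smin=150,vmin=60):
    h=cv2.cvtColor(c["color"],cv2.COLOR_RGB2HSV); lo,hi=HUE[n]
    m=cv2.inRange(h,(lo,smin,vmin),(hi,255,255)); k=np.zeros_like(m); x0,y0,x1,y1=box; k[y0:y1,x0:x1]=1
    return m*k
def onplane(c,uv,z):
    uv=np.atleast_2d(uv).astype(float)
    d=np.c_[(uv[:,0]-c["cx"])/c["fx"],(uv[:,1]-c["cy"])/c["fy"],np.ones(len(uv))]@c["R"].T
    o=np.array(c["position"]); return o+d*((z-o[2])/d[:,2])[:,None]
def fitcircle(P):
    A=np.c_[2*P[:,:2],np.ones(len(P))]; s=np.linalg.lstsq(A,(P[:,:2]**2).sum(1),rcond=None)[0]
    return s[0],s[1],np.sqrt(s[2]+s[0]**2+s[1]**2)
E
python3 - <<'E'
from h import *
c=shot("top"); P=cloud(c)
im=c["color"][130:350,170:500,::-1]; cv2.imwrite("pics/crop.png",cv2.resize(im,None,fx=2.4,fy=2.4,interpolation=cv2.INTER_CUBIC))
for n,box,h in(("blue",(370,225,440,290),.131),("green",(350,145,400,195),.110)):
    m=mask(c,n,box)>0
    q=P[m]; t=q[abs(q[:,2]-h)<.008]; print(n,m.sum(),len(t),"z",np.percentile(q[:,2],[5,50,90,99]).round(3),"rim ring centre minmax",((t.min(0)+t.max(0))/2).round(4),(t.max(0)-t.min(0)).round(4))
    k=(m&(abs(P[...,2]-h)<.008)).astype(np.uint8)
    ct=max(cv2.findContours(k,cv2.RETR_EXTERNAL,cv2.CHAIN_APPROX_NONE)[0],key=len)[:,0]
    print(" fit outer",np.round(fitcircle(onplane(c,ct,h)),4), "depth z ring",np.median(t[:,2]).round(4))
m=mask(c,"orange",(190,225,250,275),120)>0
q=P[m]; print("orange",m.sum(),np.median(q,0).round(3),q.max(0).round(3))
# lying beaker: all above-counter points near
box=np.zeros_like(m); box[228:275,190:250]=1
b=box&(P[...,2]>.012)&(P[...,2]<.08); q=P[b]; mu=q[:,:2].mean(0); w,v=np.linalg.eigh(np.cov(q[:,:2].T)); a=v[:,1]; a*=np.sign(a[1])
s=(q[:,:2]-mu)@a; print("axis",a.round(3),"yaw",np.degrees(np.arctan2(a[1],a[0])).round(1),"len",s.min().round(4),s.max().round(4),"mu",mu.round(4))
n=np.array([-a[1],a[0]])
for lo in np.arange(-.05,.06,.01):
    k=(s>=lo)&(s<lo+.01); 
    if k.sum()>5: l=(q[k][:,:2]-mu)@n; print(round(lo+.005,3),k.sum(),"lat",l.min().round(4),l.max().round(4),"top z",np.percentile(q[k][:,2],95).round(4))
np.savez("t0.npz",P=P,c=c["color"])
# other objects heights
lab=cv2.connectedComponentsWithStats(((P[...,2]>.02)&(P[...,2]<.3)).astype(np.uint8))
for i in range(1,lab[0]):
    if lab[2][i,4]>60:
        q=P[lab[1]==i]; print(lab[3][i].round(0),q.min(0).round(3),q.max(0).round(3))
E
```

```text
blue 455 453 z [0.127 0.131 0.133 0.136] rim ring centre minmax [ 0.4941 -0.1937  0.1305] [0.0799 0.0813 0.012 ]
 fit outer [ 0.4942 -0.1939  0.0397] depth z ring 0.1306
green 229 223 z [0.105 0.109 0.113 0.116] rim ring centre minmax [ 0.6826 -0.1473  0.1094] [0.0685 0.0669 0.0144]
 fit outer [ 0.6819 -0.1473  0.0327] depth z ring 0.1093
orange 213 [0.494 0.22  0.046] [0.541 0.25  0.058]
axis [-0.356  0.934] yaw 110.9 len -0.0508 0.0456 mu [0.5154 0.1935]
-0.045 84 lat -0.0209 0.0188 top z 0.0419
-0.035 87 lat -0.0224 0.0192 top z 0.045
-0.025 89 lat -0.0235 0.0191 top z 0.0456
-0.015 91 lat -0.0232 0.0192 top z 0.0477
-0.005 93 lat -0.0241 0.0194 top z 0.0484
0.005 95 lat -0.0247 0.0197 top z 0.0505
0.015 115 lat -0.0298 0.025 top z 0.0566
0.025 121 lat -0.0304 0.0245 top z 0.0584
0.035 122 lat -0.0302 0.0246 top z 0.0592
0.045 37 lat -0.0291 0.0242 top z 0.0588
[ 53. 104.] [0.697 0.426 0.022] [0.942 0.69  0.169]
[309.  85.] [ 0.822 -0.317  0.02 ] [0.934 0.316 0.156]
[574. 199.] [ 0.49  -0.725  0.02 ] [ 0.752 -0.349  0.238]
[301. 171.] [ 0.654 -0.016  0.02 ] [0.717 0.051 0.107]
[378. 169.] [ 0.648 -0.183  0.02 ] [ 0.717 -0.114  0.117]
[476. 178.] [ 0.632 -0.393  0.021] [ 0.699 -0.324  0.196]
[247. 179.] [0.637 0.101 0.02 ] [0.701 0.166 0.092]
[ 12. 216.] [0.512 0.619 0.02 ] [0.669 0.667 0.143]
[319. 249.] [ 0.481 -0.059  0.022] [0.555 0.012 0.061]
[219. 250.] [0.478 0.142 0.021] [0.552 0.243 0.061]
[404. 256.] [ 0.451 -0.238  0.02 ] [ 0.536 -0.152  0.136]
[264. 302.] [0.37  0.046 0.02 ] [0.428 0.146 0.063]
[466. 320.] [ 0.331 -0.359  0.021] [ 0.4   -0.29   0.117]
[204. 331.] [0.29  0.192 0.022] [0.391 0.267 0.062]
[610. 375.] [ 0.167 -0.662  0.02 ] [ 0.344 -0.561  0.227]
[308. 468.] [ 0.027 -0.08   0.02 ] [0.086 0.078 0.224]
```

View pics/crop.png

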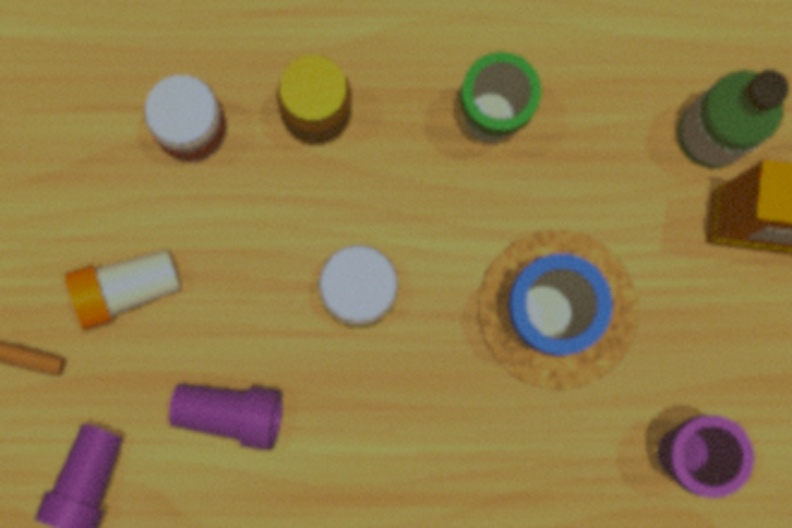

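The crop confirms it: orange-collared small beaker lying at crop (125,288), green medium at (500,92), blue large on the mat at (560,305). The purple ones aren't meant. Rim heights (0.131, 0.109 m) match the sizes given. Now to the medium.

Emit:
send_rows(targets="0.382 -0.807 0.01 0 0 -77 1;0.382 -0.807 0.01 0 0 -77 1;0.382 -0.807 0.01 0 0 -77 1;0.382 -0.807 0.01 0 0 -77 1;0.382 -0.807 0.01 0 0 -77 1;0.382 -0.807 0.01 0 0 -77 1;0.382 -0.807 0.01 0 0 -77 1;0.382 -0.807 0.01 0 0 -77 1;0.382 -0.807 0.01 0 0 -77 1;0.382 -0.807 0.01 0 0 -77 1", grip_force=20)

```text
clock: 1.45
position: [0.5682, 0.0934, 0.2257]
eef_rot: [0.0, 0.774, 0.633, 0.0]
wrist_force: [0.2, 0.5, 0.2]
finger_gap: 0.0934
gripper_force: 0.0
```

Emit:
send_rows(targets="0 0 0 0 0 0 1;0 0 0 0 0 0 1")

```text
clock: 1.7
position: [0.5673, 0.0954, 0.2254]
eef_rot: [-0.0, 0.774, 0.633, -0.0]
wrist_force: [0.5, -0.0, 0.4]
finger_gap: 0.0929
gripper_force: 0.0
```

Emit:
send_rows(targets="0.1147 -0.2424 0 0 0 0 1;0.1147 -0.2424 0 0 0 0 1;0.1147 -0.2424 0 0 0 0 1;0.1147 -0.2424 0 0 0 0 1;0.1147 -0.2424 0 0 0 0 1;0.1147 -0.2424 0 0 0 0 1;0.1147 -0.2424 -0.06 0 0 0 1;0.1147 -0.2424 -0.11 0 0 0 1;0.1147 -0.2424 -0.11 0 0 0 1;0.1147 -0.2424 -0.11 0 0 0 1")

```text
clock: 2.95
position: [0.6831, -0.1457, 0.1174]
eef_rot: [0.0, 0.774, 0.634, 0.001]
wrist_force: [-0.0, -0.5, -0.4]
finger_gap: 0.0928
gripper_force: 0.0
```

Emit:
send_rows(targets="-0.001 -0.001 -0.03 0 0 0 1;-0.001 -0.001 -0.03 0 0 0 1;-0.001 -0.001 -0.03 0 0 0 0;-0.001 -0.001 -0.03 0 0 0 -0.5;-0.001 -0.001 -0.03 0 0 0 -1;-0.001 -0.001 -0.03 0 0 0 -1;-0.001 -0.001 -0.03 0 0 0 -1;-0.001 -0.001 -0.03 0 0 0 -1", grip_force=20)

```text
clock: 3.95
position: [0.682, -0.1485, 0.0868]
eef_rot: [0.001, 0.774, 0.633, 0.001]
wrist_force: [0.0, 1.0, 6.6]
finger_gap: 0.0705
gripper_force: 20.0
```

Emit:
send_rows(targets="0 0 0.06 0 0 0 -1;0 0 0.12 0 0 0 -1;0 0 0.165 0 0 0 -1;-0.06 -0.015 0.165 0 0 0 -1;-0.12 -0.03 0.165 0 0 0 -1;-0.17 -0.042 0.165 0 0 0 -1;-0.188 -0.0465 0.165 0 0 0 -1;-0.188 -0.0465 0.165 0 0 0 -1;-0.188 -0.0465 0.165 0 0 0 -1")

```text
clock: 5.08
position: [0.495, -0.1943, 0.2507]
eef_rot: [0.0, 0.774, 0.634, 0.0]
wrist_force: [-0.2, 0.0, -1.9]
finger_gap: 0.0706
gripper_force: 20.0
```

```bash
python3 - <<'E'
from h import *
c=shot("side","pics/side1.png"); cv2.imwrite("pics/side1c.png",cv2.resize(c["color"][150:380,210:460,::-1],None,fx=2.4,fy=2.4))
P=cloud(c)
for n,box in(("blue",(290,255,350,320)),("green",(280,160,370,300))):
    m=mask(c,n,box)>0
    v,u=np.nonzero(m); print(n,m.sum(),u.min(),u.max(),v.min(),v.max(),np.percentile(P[m],[2,98],axis=0).round(4))
s=arm.state(); print(s["position"],s["finger_gap"],s["wrist_force"])
E
```

```text
blue 220 306 343 273 304 [[ 0.4535 -0.2393  0.1046]
 [ 0.5319 -0.1688  0.1352]]
green 2 312 313 220 221 [[ 0.474  -0.1744  0.273 ]
 [ 0.4752 -0.1697  0.2782]]
[ 0.49495732 -0.19425463  0.25048739] 0.0705597518494832 [-0.97709589 -0.96659413 -0.84053301]
```

View pics/side1c.png

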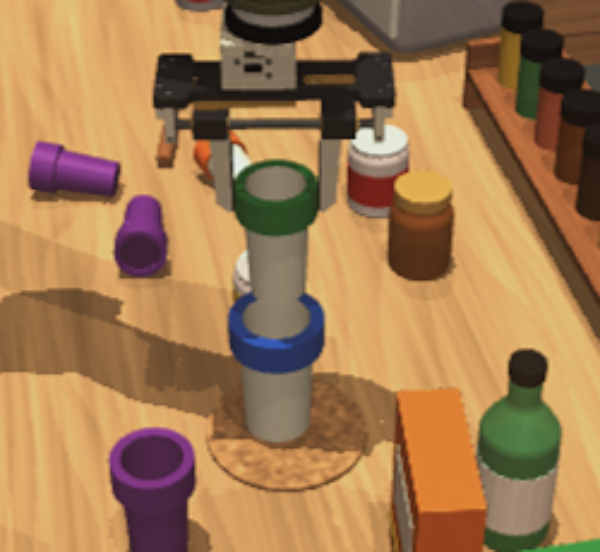

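The medium hangs upright, gripped at its collar (crop 275,200) and centred over the blue rim (277,330). Lowering it now.

Emit:
send_rows(targets="-0.001 0 -0.04 0 0 0 -1;-0.001 0 -0.07 0 0 0 -1;-0.001 0 -0.09 0 0 0 -1;-0.001 0 -0.1 0 0 0 -1;-0.001 0 -0.107 0 0 0 -1;-0.001 0 -0.107 0 0 0 -1")

```text
clock: 5.88
position: [0.4925, -0.1947, 0.1435]
eef_rot: [-0.0, 0.774, 0.633, -0.0]
wrist_force: [-0.5, 0.9, -1.5]
finger_gap: 0.0708
gripper_force: 20.0
```

Emit:
send_rows(targets="0 0 -0.003 0 0 0 -1;0 0 -0.005 0 0 0 -1;0 0 -0.006 0 0 0 -1;0 0 -0.006 0 0 0 -1")

```text
clock: 6.38
position: [0.4923, -0.1948, 0.1378]
eef_rot: [0.0, 0.774, 0.633, 0.0]
wrist_force: [0.2, -0.0, -0.0]
finger_gap: 0.0706
gripper_force: 20.0
```

Emit:
send_rows(targets="0 0 -0.0015 0 0 0 -1;0 0 -0.003 0 0 0 -1;0 0 -0.003 0 0 0 -1")

```text
clock: 6.75
position: [0.4926, -0.195, 0.1364]
eef_rot: [0.001, 0.774, 0.633, 0.001]
wrist_force: [-4.8, 3.3, 21.8]
finger_gap: 0.0706
gripper_force: 20.0
```

Contact at 22 N, so it's home. Release and rise.

Emit:
send_rows(targets="0 0 0.0015 0 0 0 -1;0 0 0.0015 0 0 0 0.7;0 0 0.0015 0 0 0 1;0 0 0.0015 0 0 0 1;0 0 0.03 0 0 0 1;0 0 0.08 0 0 0 1;0 0 0.12 0 0 0 1;0 0 0.12 0 0 0 1")

```text
clock: 7.75
position: [0.4935, -0.1954, 0.2572]
eef_rot: [0.002, 0.774, 0.633, 0.002]
wrist_force: [0.3, 0.8, 0.5]
finger_gap: 0.0933
gripper_force: 0.0
```

Emit:
send_rows(targets="0 0.06 0 0 0 0 1;0 0.12 0 0 0 0 1;0 0.18 0 0 0 0 1;0 0.24 0 0 0 0 1;0 0.24 0 0 0 0 1")

```text
clock: 8.38
position: [0.4915, 0.0501, 0.2533]
eef_rot: [-0.001, 0.772, 0.636, -0.001]
wrist_force: [-0.6, -1.2, 0.3]
finger_gap: 0.0929
gripper_force: 0.0
```

```bash
python3 - <<'E'
from h import *
for n,bb,bg in(("top",(360,210,450,300),(360,210,450,300)),("side",(280,230,370,330),(280,200,370,330))):
    c=shot(n,f"pics/{n}2.png"); P=cloud(c)
    for k,b in(("blue",bb),("green",bg)):
        q=P[mask(c,k,b)>0]; print(n,k,len(q),np.percentile(q,[2,50,98],axis=0).round(4).tolist())
    if n=="top":
        m=(mask(c,"green",bg)>0).astype(np.uint8)
        ct=max(cv2.findContours(m,cv2.RETR_EXTERNAL,cv2.CHAIN_APPROX_NONE)[0],key=len)[:,0]
        f=onplane(c,ct,.161); print(fitcircle(f),(f.max(0)+f.min(0))/2)
        q=P[m>0]; A=np.c_[q[:,:2],np.ones(len(q))]; print("tilt",np.linalg.lstsq(A,q[:,2],rcond=None)[0])
# tip: is medium rim level
cv2.imwrite("pics/side2c.png",cv2.resize(c["color"][100:380,210:460,::-1],None,fx=2,fy=2))
print(arm.state()["position"],arm.state()["eef_rot"])
E
```

```text
top blue 88 [[0.4544, -0.2062, 0.1257], [0.4916, -0.1754, 0.1307], [0.5337, -0.1552, 0.1352]]
top green 19 [[0.4653, -0.2201, 0.1586], [0.5042, -0.1797, 0.1605], [0.5236, -0.1646, 0.1642]]
(np.float64(0.46961946187285986), np.float64(-0.16832283938970252), np.float64(0.0030786459818988696)) [ 0.47155317 -0.16929153  0.161     ]
tilt [-0.00542155 -0.03299684  0.15717657]
side blue 195 [[0.4531, -0.2382, 0.1246], [0.4902, -0.223, 0.1319], [0.5326, -0.1829, 0.1355]]
side green 19 [[0.4605, -0.2315, 0.1325], [0.4858, -0.2239, 0.1359], [0.5092, -0.1654, 0.1641]]
[0.49168238 0.04534014 0.25370345] [-1.85426667e-04  7.73630568e-01  6.33636333e-01 -8.41572838e-04]
```

View pics/side2c.png

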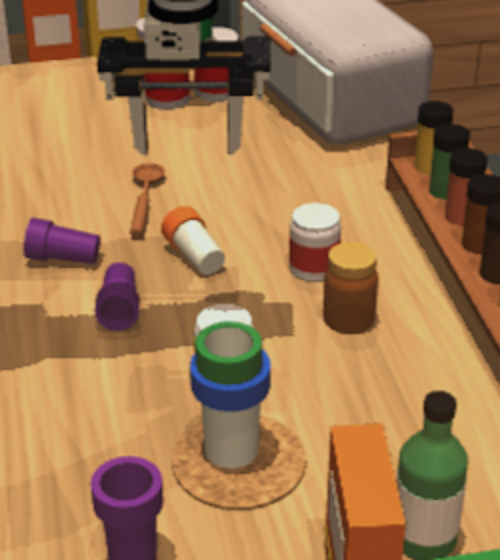

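The medium sits level in the large: green collar at crop (228,350) directly on blue (230,385), rim at 0.161 m as it should be. The groceries haven't moved. Next the small one: approach with the tool leaned 40° towards its mouth side, so it can be swung upright.

```bash
python3 - <<'E'
from h import *
T=lambda t:Ro.from_rotvec(np.radians(t)*np.array([-.934,-.357,0])/np.hypot(.934,.357))
r=T(40)*Ro.from_euler('z',32.3,degrees=True); print(np.degrees(r.as_rotvec()).round(2))
c=shot("top"); P=cloud(c)
m=mask(c,"orange",(190,225,250,275),120)>0; q=P[m]; print(np.median(q,0).round(4),len(q))
np.set_printoptions(suppress=True); w,x,y,z=arm.state()["eef_rot"]; R=Ro.from_quat([x,y,z,w]); print((r*R).as_matrix().round(3)); print(arm.state()["position"])
E
```

```text
[-40.38  -3.37  30.96]
[0.494  0.2212 0.0471] 283
[[-0.272  0.935  0.229]
 [ 0.716  0.355 -0.602]
 [-0.644  0.    -0.765]]
[0.49180695 0.04428117 0.25394047]
```

Emit:
send_rows(targets="-0.008 0.24 -0.05 -40.38 -3.37 30.96 1;-0.008 0.24 -0.05 -40.38 -3.37 30.96 1;-0.008 0.24 -0.05 -40.38 -3.37 30.96 1;-0.008 0.24 -0.05 -40.38 -3.37 30.96 1;-0.008 0.24 -0.05 -40.38 -3.37 30.96 1;-0.008 0.24 -0.05 -40.38 -3.37 30.96 0.8;-0.008 0.24 -0.05 -40.38 -3.37 30.96 0.8;-0.008 0.24 -0.05 -40.38 -3.37 30.96 0.8;-0.008 0.24 -0.05 -40.38 -3.37 30.96 0.8;-0.008 0.24 -0.05 -40.38 -3.37 30.96 0.8")

```text
clock: 9.78
position: [0.4846, 0.2845, 0.2052]
eef_rot: [0.281, 0.534, 0.773, -0.193]
wrist_force: [0.9, -0.4, 0.0]
finger_gap: 0.0835
gripper_force: 0.0
```

```bash
python3 - <<'E'
from h import *
s=arm.state(); w,x,y,z=s["eef_rot"]; print(Ro.from_quat([x,y,z,w]).as_matrix().round(3).tolist(),s["q"].round(2),s["position"].round(4))
E
```

```text
[[-0.271, 0.935, 0.229], [0.717, 0.354, -0.6], [-0.642, 0.002, -0.767]] [-1.25  0.64  0.44  1.91  0.41  1.03 -0.77] [0.4846 0.2845 0.2052]
```

Emit:
send_rows(targets="0 0 -0.05 0 0 0 0.8;0 0 -0.098 0 0 0 0.8;0 0 -0.098 0 0 0 0.8;0.0115 -0.031 -0.138 0 0 0 0.8;0.02 -0.055 -0.168 0 0 0 0.8;0.0265 -0.072 -0.188 0 0 0 0.8;0.0265 -0.072 -0.188 0 0 0 0.8;0.0265 -0.072 -0.188 0 0 0 0.8", grip_force=25)

```text
clock: 10.78
position: [0.5114, 0.2145, 0.0181]
eef_rot: [0.282, 0.533, 0.774, -0.193]
wrist_force: [0.2, 0.1, 0.1]
finger_gap: 0.0835
gripper_force: 0.0
```

```bash
python3 - <<'E'
from h import *
c=shot("side"); cv2.imwrite("pics/side3c.png",cv2.resize(c["color"][80:280,220:400,::-1],None,fx=3,fy=3))
print(arm.state()["position"])
E
```

```text
[0.51127661 0.21478892 0.01799408]
```

View pics/side3c.png

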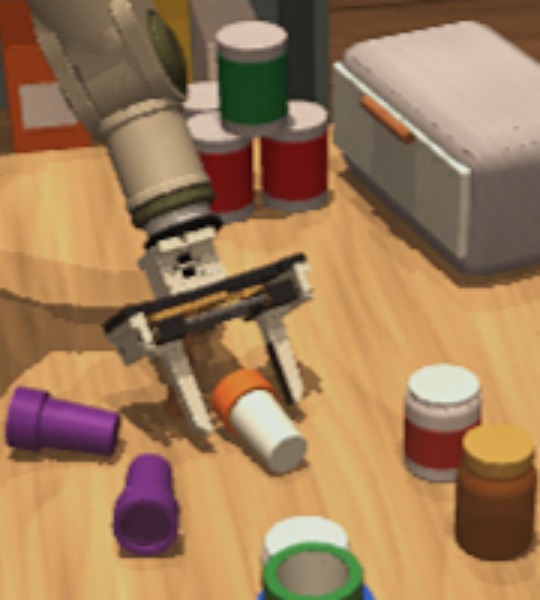

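The fingers straddle the orange collar (crop 243,395) evenly. Closing.

Emit:
send_rows(targets="0 -0.002 -0.003 0 0 0 0.3;0 -0.002 -0.003 0 0 0 0;0 -0.002 -0.003 0 0 0 -1;0 -0.002 -0.003 0 0 0 -1;0 -0.002 -0.003 0 0 0 -1;0 -0.002 -0.003 0 0 0 -1;0 -0.002 0.03 0 0 0 -1;0 -0.002 0.08 0 0 0 -1;0 -0.002 0.11 0 0 0 -1;0 -0.002 0.11 0 0 0 -1", grip_force=25)

```text
clock: 12.08
position: [0.5113, 0.2114, 0.1282]
eef_rot: [0.282, 0.534, 0.773, -0.192]
wrist_force: [0.2, 0.4, -0.9]
finger_gap: 0.0561
gripper_force: 25.0
```

Emit:
send_rows(targets="0 0 0.04 77.5 29.5 0 -1;0 0 0.04 77.5 29.5 0 -1;0 0 0.04 77.5 29.5 0 -1;0 0 0.04 77.5 29.5 0 -1;0 0 0.04 77.5 29.5 0 -1;0 0 0.04 77.5 29.5 0 -1;0 0 0.04 77.5 29.5 0 -1;0 0 0.04 77.5 29.5 0 -1;0 0 0.04 77.5 29.5 0 -1;0 0 0.04 77.5 29.5 0 -1")

```text
clock: 13.32
position: [0.5101, 0.2112, 0.1655]
eef_rot: [-0.301, 0.529, 0.766, 0.207]
wrist_force: [0.3, 0.5, -0.3]
finger_gap: 0.0561
gripper_force: 25.0
```

```bash
python3 - <<'E'
from h import *
s=arm.state(); w,x,y,z=s["eef_rot"]; print(Ro.from_quat([x,y,z,w]).as_matrix().round(3).tolist(),s["q"].round(2),s["position"].round(4),s["finger_gap"])
c=shot("side"); cv2.imwrite("pics/side4c.png",cv2.resize(c["color"][60:280,220:400,::-1],None,fx=2.7,fy=2.7))
E
```

```text
[[-0.258, 0.935, -0.243], [0.686, 0.355, 0.636], [0.681, -0.002, -0.733]] [ 0.26  0.68 -0.52  2.   -0.61  0.78  0.67] [0.5101 0.2112 0.1655] 0.056132167867033636
```

View pics/side4c.png

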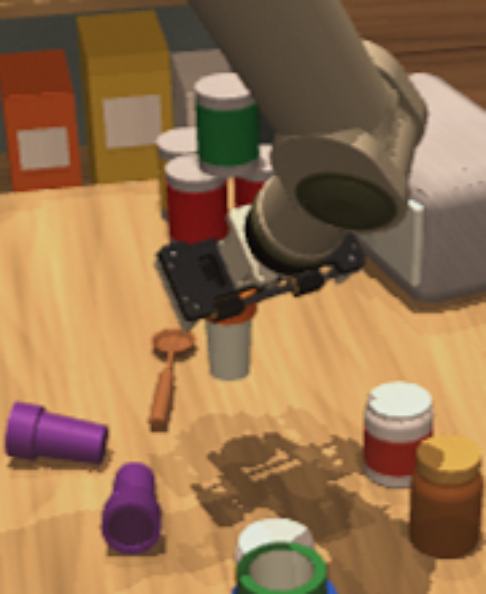

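It hangs upright (crop 228,345, foot down). Lowering it onto the counter at this free spot.

Emit:
send_rows(targets="0 0 -0.04 0 0 0 -1;0 0 -0.075 0 0 0 -1;0 0 -0.09 0 0 0 -1;0 0 -0.094 0 0 0 -1;0 0 -0.097 0 0 0 -1;0 0 -0.097 0 0 0 -1", grip_force=10)

```text
clock: 14.12
position: [0.511, 0.2114, 0.0704]
eef_rot: [-0.301, 0.528, 0.766, 0.208]
wrist_force: [0.3, -0.8, 0.1]
finger_gap: 0.0559
gripper_force: 10.0
```

Emit:
send_rows(targets="0 0 -0.002 0 0 0 -1;0 0 -0.003 0 0 0 -1;0 0 -0.004 0 0 0 -1;0 0 -0.004 0 0 0 -1")

```text
clock: 14.62
position: [0.5107, 0.2112, 0.0658]
eef_rot: [-0.301, 0.528, 0.766, 0.208]
wrist_force: [-0.1, -1.1, 2.2]
finger_gap: 0.0562
gripper_force: 10.0
```

Emit:
send_rows(targets="0 0 -0.001 0 0 0 -1;0 0 -0.0015 0 0 0 -1;0 0 -0.0015 0 0 0 -1")

```text
clock: 15.0
position: [0.5106, 0.2118, 0.0654]
eef_rot: [-0.302, 0.528, 0.766, 0.208]
wrist_force: [-0.1, -2.5, 11.3]
finger_gap: 0.0562
gripper_force: 10.0
```

Emit:
send_rows(targets="0 0 0 0 0 0 -0.1;0 0 0 0 0 0 0.2;0 0 0 0 0 0 0.6;0 0 0 0 0 0 1;0 0 0 0 0 0 1;0.01 -0.025 0.029 0 0 0 1;0.02 -0.053 0.061 0 0 0 1;0.036 -0.095 0.11 0 0 0 1;0.036 -0.095 0.14 0 0 0 1;0.036 -0.095 0.19 0 0 0 1")

```text
clock: 16.25
position: [0.5465, 0.1152, 0.2545]
eef_rot: [-0.302, 0.529, 0.765, 0.208]
wrist_force: [0.8, -0.1, -0.4]
finger_gap: 0.0933
gripper_force: 0.0
```

```bash
python3 - <<'E'
from h import *
c=shot("top"); P=cloud(c)
cv2.imwrite("pics/top5.png",c["color"][:,:,::-1])
c2=shot("side"); P2=cloud(c2); cv2.imwrite("pics/side5.png",c2["color"][:,:,::-1])
for c,P,n in((c,P,"top"),(c2,P2,"side")):
    b=(abs(P[...,0]-.515)<.06)&(abs(P[...,1]-.2)<.06)&(P[...,2]<.11)
    m=(mask(c,"orange",(0,0,640,480),120)>0)&b; q=P[m]; print(n,len(q),np.percentile(q,[1,50,99],axis=0).round(4).tolist() if len(q) else 0)
    a=P[b&(P[...,2]>.02)]; print(" all",len(a),a.min(0).round(4) if len(a) else 0,a.max(0).round(4) if len(a) else 0)
s=arm.state(); w,x,y,z=s["eef_rot"]; print(s["position"],Ro.from_quat([x,y,z,w]).as_matrix().round(3).tolist())
E
```

```text
top 80 [[0.4883, 0.1455, -0.0047], [0.5136, 0.1764, 0.0622], [0.5489, 0.2133, 0.0917]]
 all 475 [0.4873 0.1685 0.0204] [0.5417 0.2237 0.1004]
side 1071 [[0.4563, 0.1422, -0.0035], [0.5107, 0.1823, 0.0025], [0.5725, 0.2583, 0.0989]]
 all 574 [0.4883 0.1607 0.0202] [0.5438 0.227  0.1004]
[0.54835088 0.11668522 0.2585044 ] [[-0.265, 0.935, -0.236], [0.685, 0.355, 0.637], [0.679, 0.007, -0.734]]
```

```bash
python3 - <<'E'
from h import *
for n in("top","side"):
    c=shot(n); P=cloud(c)
    b=(abs(P[...,0]-.515)<.05)&(abs(P[...,1]-.2)<.05)&(P[...,2]>.088)&(P[...,2]<.103)
    k=b.astype(np.uint8); q=P[b]; print(n,len(q),"mid",((np.percentile(q,1,axis=0)+np.percentile(q,99,axis=0))/2).round(4),(np.percentile(q,99,axis=0)-np.percentile(q,1,axis=0)).round(4))
    A=np.c_[q[:,:2]-[.515,.2],np.ones(len(q))]; print(" plane",np.linalg.lstsq(A,q[:,2],rcond=None)[0].round(3))
    ct=max(cv2.findContours(k,cv2.RETR_EXTERNAL,cv2.CHAIN_APPROX_NONE)[0],key=len)[:,0]
    print(" fit",np.round(fitcircle(onplane(c,ct,.095)),4))
E
```

```text
top 259 mid [0.5151 0.1961 0.0946] [0.0527 0.0539 0.0115]
 plane [-0.022 -0.006  0.094]
 fit [0.515  0.1962 0.0271]
side 171 mid [0.5161 0.1952 0.0948] [0.0533 0.0582 0.0133]
 plane [-0.009 -0.006  0.094]
 fit [0.5154 0.1928 0.0306]
```

Emit:
send_rows(targets="-0.033 0.082 0 -39.8 -15.2 0 1;-0.033 0.082 0 -39.8 -15.2 0 1;-0.033 0.082 0 -39.8 -15.2 0 1;-0.033 0.082 0 -39.8 -15.2 0 1;-0.033 0.082 0 -39.8 -15.2 0 1;-0.033 0.082 0 -39.8 -15.2 0 1;-0.033 0.082 0 -39.8 -15.2 0 1")

```text
clock: 17.32
position: [0.5141, 0.1959, 0.2532]
eef_rot: [-0.003, 0.569, 0.822, 0.002]
wrist_force: [-0.3, -0.6, -0.0]
finger_gap: 0.0926
gripper_force: 0.0
```

It stands upright and level at (0.515, 0.196), rim at 0.095 m. Regrasping from straight above.

Emit:
send_rows(targets="0.001 0 -0.06 0 0 0 1;0.001 0 -0.12 0 0 0 1;0.001 0 -0.165 0 0 0 1;0.001 0 -0.175 0 0 0 1;0.001 0 -0.175 0 0 0 1;0.001 0 -0.175 0 0 0 1")

```text
clock: 18.08
position: [0.5159, 0.1981, 0.0808]
eef_rot: [-0.001, 0.568, 0.823, 0.003]
wrist_force: [0.2, -0.7, -1.3]
finger_gap: 0.0928
gripper_force: 0.0
```

Emit:
send_rows(targets="-0.001 -0.002 -0.009 0 0 0 1;-0.001 -0.002 -0.009 0 0 0 1;-0.001 -0.002 -0.009 0 0 0 0.3;-0.001 -0.002 -0.009 0 0 0 0;-0.001 -0.002 -0.009 0 0 0 -1;-0.001 -0.002 -0.009 0 0 0 -1;-0.001 -0.002 -0.009 0 0 0 -1;-0.001 -0.002 -0.009 0 0 0 -1", grip_force=20)

```text
clock: 19.08
position: [0.5138, 0.1962, 0.0701]
eef_rot: [-0.002, 0.568, 0.823, 0.002]
wrist_force: [0.7, 0.0, 0.2]
finger_gap: 0.0559
gripper_force: 19.9
```

```bash
python3 - <<'E'
from h import *
# medium rim now (nest), from top, clear view?
c=shot("top"); P=cloud(c)
b=(abs(P[...,0]-.494)<.05)&(abs(P[...,1]+.195)<.05)&(P[...,2]>.15)&(P[...,2]<.172)
q=P[b]; k=b.astype(np.uint8); ct=max(cv2.findContours(k,cv2.RETR_EXTERNAL,cv2.CHAIN_APPROX_NONE)[0],key=len)[:,0]
print(len(q),((np.percentile(q,1,axis=0)+np.percentile(q,99,axis=0))/2).round(4),np.ptp(q,axis=0).round(4),np.round(fitcircle(onplane(c,ct,.161)),4),np.median(q[:,2]))
A=np.c_[q[:,:2]-[.494,-.195],np.ones(len(q))]; print(" plane",np.linalg.lstsq(A,q[:,2],rcond=None)[0].round(3))
print(arm.state()["position"],arm.state()["finger_gap"])
E
```

```text
506 [ 0.4926 -0.1945  0.1582] [0.0679 0.0693 0.0164] [ 0.4923 -0.1942  0.0343] 0.16019637803369446
 plane [-0.001  0.     0.16 ]
[0.5137921  0.19621169 0.07013853] 0.056037593200603864
```

Emit:
send_rows(targets="0 0 0.06 0 0 0 -1;0 0 0.12 0 0 0 -1;0 -0.02 0.18 0 0 0 -1;-0.004 -0.08 0.21 0 0 0 -1;-0.008 -0.14 0.21 0 0 0 -1;-0.012 -0.2 0.21 0 0 0 -1;-0.016 -0.26 0.21 0 0 0 -1;-0.019 -0.32 0.21 0 0 0 -1;-0.021 -0.37 0.21 0 0 0 -1;-0.022 -0.3905 0.21 0 0 0 -1")

```text
clock: 20.38
position: [0.4907, -0.1976, 0.28]
eef_rot: [-0.002, 0.569, 0.822, 0.002]
wrist_force: [0.0, 0.8, -1.2]
finger_gap: 0.0559
gripper_force: 19.9
```

Emit:
send_rows(targets="0 0 0 0 0 0 -1;0 0 0 0 0 0 -1;0 0 0 0 0 0 -1")

```text
clock: 20.75
position: [0.4919, -0.1929, 0.2801]
eef_rot: [-0.002, 0.567, 0.824, 0.002]
wrist_force: [-0.4, 0.4, -1.2]
finger_gap: 0.0558
gripper_force: 19.9
```

```bash
python3 - <<'E'
from h import *
c=shot("side"); cv2.imwrite("pics/side6c.png",cv2.resize(c["color"][130:370,230:420,::-1],None,fx=2.4,fy=2.4))
print(arm.state()["position"],arm.state()["eef_rot"])
E
```

```text
[ 0.49191511 -0.19304021  0.28014872] [-0.00189277  0.56672053  0.82390456  0.00235106]
```

View pics/side6c.png

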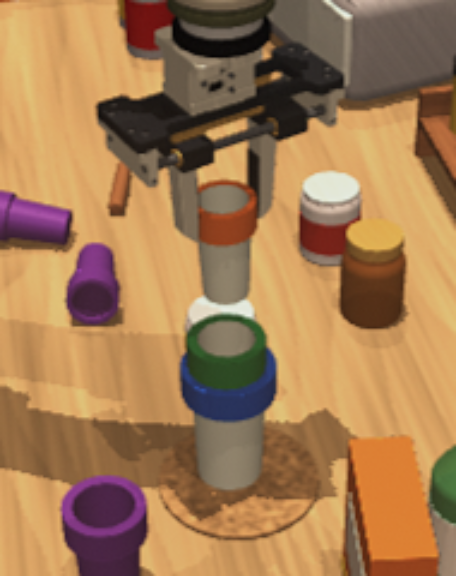

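The small beaker (crop 226,215) hangs upright above the green mouth (228,340). Lowering.

Emit:
send_rows(targets="0 -0.001 -0.04 0 0 0 -1;0 -0.001 -0.075 0 0 0 -1;0 -0.001 -0.095 0 0 0 -1;0 -0.001 -0.105 0 0 0 -1;0 -0.001 -0.111 0 0 0 -1;0 -0.001 -0.111 0 0 0 -1")

```text
clock: 21.55
position: [0.4919, -0.1952, 0.1694]
eef_rot: [-0.002, 0.567, 0.823, 0.002]
wrist_force: [-1.2, 0.2, -1.0]
finger_gap: 0.0559
gripper_force: 19.9
```

Emit:
send_rows(targets="0 0 -0.002 0 0 0 -1;0 0 -0.004 0 0 0 -1;0 0 -0.005 0 0 0 -1;0 0 -0.005 0 0 0 -1")

```text
clock: 22.05
position: [0.4918, -0.1954, 0.1643]
eef_rot: [-0.002, 0.568, 0.823, 0.002]
wrist_force: [0.4, 0.3, 0.7]
finger_gap: 0.0559
gripper_force: 19.9
```

Emit:
send_rows(targets="0 0 -0.001 0 0 0 -1;0 0 -0.002 0 0 0 -1;0 0 -0.002 0 0 0 -1")

```text
clock: 22.42
position: [0.4921, -0.1954, 0.1631]
eef_rot: [-0.001, 0.568, 0.823, 0.002]
wrist_force: [-2.3, 2.1, 12.0]
finger_gap: 0.0556
gripper_force: 20.0
```

Seated with 12 N. Release, rise and clear the view.

Emit:
send_rows(targets="0 0 0.001 0 0 0 -1;0 0 0.001 0 0 0 0.3;0 0 0.001 0 0 0 1;0 0 0.001 0 0 0 1;0 0 0.001 0 0 0 1;0 0 0.03 0 0 0 1;0 0 0.08 0 0 0 1;0 0.02 0.13 0 0 0 1;0 0.08 0.13 0 0 0 1;0 0.14 0.13 0 0 0 1")

```text
clock: 23.68
position: [0.4918, -0.0542, 0.293]
eef_rot: [-0.001, 0.568, 0.823, 0.003]
wrist_force: [1.0, -0.4, -0.2]
finger_gap: 0.0932
gripper_force: 0.0
```

Emit:
send_rows(targets="0 0.06 0 0 0 0 1;0 0.12 0 0 0 0 1;0 0.18 0 0 0 0 1;0 0.18 0 0 0 0 1")

```text
clock: 24.18
position: [0.4912, 0.1297, 0.2921]
eef_rot: [-0.002, 0.564, 0.826, 0.003]
wrist_force: [0.0, -1.7, -1.0]
finger_gap: 0.0929
gripper_force: 0.0
```

```bash
python3 - <<'E'
from h import *
c=shot("top"); P=cloud(c); s=shot("side"); Q=cloud(s)
cv2.imwrite("pics/side7c.png",cv2.resize(s["color"][150:400,210:460,::-1],None,fx=2.2,fy=2.2))
for n,P in(("top",P),("side",Q)):
  for h,r in((.189,.028),(.161,.035),(.131,.043)):
    b=(np.hypot(P[...,0]-.4925,P[...,1]+.1945)<.05)&(abs(P[...,2]-h)<.006); q=P[b]
    A=np.c_[q[:,:2]-[.4925,-.1945],np.ones(len(q))]
    print(n,h,len(q),((q.max(0)+q.min(0))/2).round(4),np.ptp(q,axis=0).round(4),np.median(q[:,2]).round(4),np.linalg.lstsq(A,q[:,2],rcond=None)[0].round(3))
P0=np.load("t0.npz")["P"]; P=cloud(c)
for n,b in(("tin",(225,155,270,200)),("jar",(283,150,320,190)),("tin2",(300,230,340,268)),("spoon",(110,250,200,290)),("oil",(450,155,500,202))):
    x0,y0,x1,y1=b; d=abs(P[y0:y1,x0:x1,2]-P0[y0:y1,x0:x1,2]); print(n,(d>.02).sum())
E
```

```text
top 0.189 295 [ 0.4921 -0.195   0.1887] [0.0546 0.0548 0.0112] 0.1885 [-0.004 -0.     0.188]
top 0.161 320 [ 0.4926 -0.1944  0.1607] [0.0679 0.0694 0.0114] 0.1605 [0.002 0.003 0.161]
top 0.131 415 [ 0.4943 -0.1948  0.131 ] [0.084  0.0845 0.0115] 0.1304 [-0.001  0.002  0.13 ]
side 0.189 268 [ 0.4919 -0.1973  0.1887] [0.0548 0.0627 0.0113] 0.1893 [-0.    -0.006  0.189]
side 0.161 311 [ 0.4927 -0.201   0.161 ] [0.0691 0.0657 0.0118] 0.162 [0.012 0.045 0.162]
side 0.131 353 [ 0.4948 -0.2084  0.131 ] [0.0866 0.0667 0.012 ] 0.1321 [0.005 0.026 0.132]
tin 79
jar 12
tin2 11
spoon 1886
oil 15
```

View pics/side7c.png

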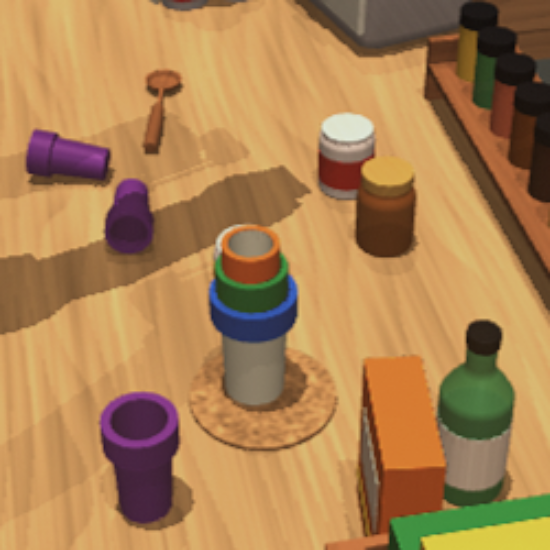

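The nest stands on the mat with the collars stacked orange, green and blue at crop (250,255), (252,280) and (254,305). All three rims are level at 0.189, 0.161 and 0.131 m. The spoon (crop 155,110) and groceries haven't moved; the large spoon difference is the arm blocking the top view.

```bash
python3 -c "
from rig import arm
print(arm.close_job())"
```

```text
the job is handed in; nothing more can be done
None
```

The job is handed in at about 24 s of the 72 s allowed: small in medium in large, all upright with rim heights matching fully home, the nest standing on the cork mat, and the groceries and spoon unmoved in the last pictures.

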